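Sweep the polished collars out of the counting tray into the packing bin

TASK

Sweep the five polished brass collars along the counting tray with the closed fingers and out over its open spout, so that all five drop into the blue bin below. Only push them: do not lift them off the tray. Leave the dark unpolished collar and the tally counter where they are on the tray, and do not shift the bin or the things beside the tray.

Things in the scene. Friction and masses are not known exactly. Their poses are not given: they have to be found in the camera images.
- tray: Counting tray of bare sheet metal, fixed to the bench; x across it, y along it, open pour spout at its -y end. Origin at bench height below the floor's middle. Flat floor 90 mm above the bench; upright walls, 20 mm high, all round but at the spout. Nothing stands on it but the six collars and the tally counter.
- tray_floor (a point): The point of the tray's floor straight above the tray's origin, same axes. Inside of the walls seen from it: sides at x = -120 and +120 mm, back at y = +190; from y = -60 to -140 the sides taper in to x = -55 and +55 and run on to y = -165, where floor and walls end at the open lip.
- spout (a point): Middle of the spout's open lip, at floor level: tray frame (0, -165, 90) mm. Axes as the tray; -y points straight out of the spout. The spout is 110 mm wide there; what goes over the lip drops into the bin.
- bin: Blue open plastic packing bin, loose on the bench, its mouth under the spout. Outside 200 (x) by 150 (y) by 75 mm high, walls 4 mm, 0.5 kg. Origin in the middle of its underside, axes as the tray. The lip reaches 15 mm in over the bin's near wall, 15 mm above its rim.
- brass1: Polished brass shaft collar: a bright yellow flat ring, outside diameter 32, bore 14, 12 mm thick, about 60 g, loose, lying flat on the tray floor at the start. Origin on its axis in its underside, z along the axis (up at the start).
- brass2: Polished brass shaft collar: a bright yellow flat ring, outside diameter 32, bore 14, 12 mm thick, about 60 g, loose, lying flat on the tray floor at the start. Origin on its axis in its underside, z along the axis (up at the start).
- brass3: Polished brass shaft collar: a bright yellow flat ring, outside diameter 32, bore 14, 12 mm thick, about 60 g, loose, lying flat on the tray floor at the start. Origin on its axis in its underside, z along the axis (up at the start).
- brass4: Polished brass shaft collar: a bright yellow flat ring, outside diameter 32, bore 14, 12 mm thick, about 60 g, loose, lying flat on the tray floor at the start. Origin on its axis in its underside, z along the axis (up at the start).
- brass5: Polished brass shaft collar: a bright yellow flat ring, outside diameter 32, bore 14, 12 mm thick, about 60 g, loose, lying flat on the tray floor at the start. Origin on its axis in its underside, z along the axis (up at the start).
- rough: Unpolished collar, dark grey, otherwise the same ring as the brass ones (32 across, 12 mm thick), loose on the tray floor in its back part. Origin on its axis in its underside.
- tally: Desk tally counter: round black foot of 46 mm diameter, bright round steel body with number windows, 45 mm high, 0.13 kg, standing loose on the tray floor in its back part. Origin in the middle of its underside, z up.
- paste: Jar of polishing paste with a red cap, 60 mm diameter, 65 mm high, loose on the bench beyond the tray. Origin in the middle of its underside.
- compound: Green bar of polishing compound in a cardboard sleeve, 47 by 115 by 36 mm high, long along its y, lying loose on the bench beyond the tray. Origin in its underside, near the middle.
Not all that is in view belongs to the job. What is shaped like the brass2 but purple or red is not meant.

How it is judged:
By the outcome, as a careful person would: the job done as asked, in the order asked, and still so for the second after the job is handed in, with the robot touching nothing.
It also fails if it takes over 70 s, if anything falls off the work surface, if the arm or the gripper's body presses on something with over 40 N, if the wrist force passes 120 N, or if a joint passes its speed limit or range.

ROBOT

A 7-joint arm with a two-finger parallel gripper is mounted at the origin on the work surface. World frame = base frame: x ahead of the robot, y to its left, z up, the work surface at z = 0. Lengths are in mm, angles in rad, forces in N, time in s.
With the tool pointing down it reaches from about 400 to 900 mm from the base axis. Payload 5.5 kg.
Tool frame: the origin (TCP) lies between the finger pads; the fingertips stand 22 mm ahead of it and the grasp point (between the pads) lies 3 mm ahead of it; z points along the fingers, y is the line along which they close (so a half turn about z gives the same grasp; the last joint's range is limited). The gripper opens to 92 mm and grips with 3 to 60 N. Pads are 19 mm wide; open, the fingers measure 130 mm over their backs; the gripper's body (75 mm by 190 mm) begins 47 mm behind the grasp point.
Start: joints at [-0.978, 0.501, -0.427, 1.55, 0.221, 1.138, -0.21], TCP at [210.468, 614.982, 248.729] pointing down, gripper open.
Joint ranges: [-2.88, 2.88], [-0.31, 2.03], [-1.54, 1.56], [0.2, 2.42], [-1.41, 4.55], [0.19, 2.02], [-2.57, 2.57]. Speed limits (rad/s): [2.57, 2.57, 3.14, 3.14, 3.14, 3.14, 3.14].

INTERFACE

Orientations are given as a 3x3 rotation matrix whose columns are the frame's x, y, z axes.
In Python, from rig import r, viewer, boxes_of, masks_of, landmark_of gives the robot as it stands.
- The arm moves only by the tool carry_out, never from a script. Its argument "moves" is text: rows parted by semicolons, each of 7 numbers parted by spaces: the shift along the world's x, y, z normalised to -1 to 1, where 1 is 0.25 m, then the turn, a rotation vector about the world's x, y, z normalised to -1 to 1, where 1 is 120 degrees, then the closure in counts, from 0 (fully open) to 255 (shut). In form: tx ty tz wx wy wz fingers; .... A call has exactly 10 rows; each row shifts and turns the commanded pose from where the row before left it; what a row does not reach is not made up. A row lasts 1/8 s, in which the tool goes at most 62.5 mm and 10.7 degrees, less where a joint would pass 70% of its speed; a pose out of reach is approached as far as the arm can. A call with a number of a shift or a turn outside -1 to 1 is refused whole. A call with a gripper value outside its range is refused whole. The fingers move at their own pace and stop on an object; "newtons" is the grip in N (left out, the last holds). Time passes only in rows, so rows that do not move let the fingers close, or fill a call up. It gives the time, the measured TCP pose, the force, the opening and the grip force at its end, in the units of the state.
- r.observe(): the state, without advancing time (a new reading comes with each control period).
- viewer.snapshot(name): name is "scene" or "side" or "wrist"; returns (picture, depth): 400x640x3 uint8, blue, green, red; 400x640 float32, mm along the optical axis (not along the pixel's ray), 0 where there is no reading.
- viewer.camera_model(name): a dict with "fx", "fy", "cx", "cy" (pixels), "xyz" and "attitude" of the camera in the world. Camera axes: x right, y down, z forward; pixel columns grow to the right and rows downward; lengths in mm; the calibration is good to about 2 mm. A picture is of the moment at which its call begins: read the wrist's pose just before it. camera_model takes no time and is no camera call; for the wrist camera it gives the pose at the moment of the call.
- r.sign_off(): hands the job in; it is judged then, once.
Trained networks look in the newest picture that a camera, given by its name, has taken for a name from the list of things; names that differ only in an ending like _2 or _b are one class to them, and where a whole thing is asked for, a point or a joint stands for the part that bears it (a point fixed in the world has none). Each returns a list of dicts, best first, with "p" (0 to 1); they miss things now and then, are a little off and sometimes report something else, mostly with a low value. They report only what shows in the picture. A call takes as long as a camera call. They do not tell look-alikes from the thing itself.
- boxes_of(camera, target): "uv" ([column, row] in pixels, amid what is visible of it).
- masks_of(camera, target): "mask" (400x640 bool, what is visible of it) and "uv" ([column, row] in pixels, amid what is visible of it).
- landmark_of(camera, target): "uv" ([column, row] in pixels: a listed point, or the origin of a listed thing).
The state is a dict: "t": time; "q": joint angles; "qd": joint speeds; "effort": joint torques, N m; "eef_pos": TCP position; "tool_rot": TCP orientation; "contact_force": force on the tool from outside, world axes, zero at the start; "moment": the same for the moment, N m; "width": opening from 0.0 (shut) to 1.0 (fully open); "finger_force": force on a finger pad.
Only numpy, scipy, OpenCV 4.12 (cv2) and the standard library are available. Lean on these libraries where they do the work, as an engineer would, in place of code of your own. Each camera call takes 0.05 s, during which the arm holds its last target. There are 200 camera calls.

## Working session

There is one attempt and no reset: what is moved stays moved. The work goes in short steps, Python scripts to look and compute and a tool call to move; the robot and the scene stay as the last step left them, time stands still between calls to the robot, and variables do not carry over. Pictures are saved under pics/ and viewed, at most 10 in all, crops included, and the job is handed in when it is done.

Besides the shell and the picture viewer there is one more tool, called after "Call:" by a JSON object that holds its "name" and its "arguments", one argument or row to a line. carry_out: Moves the arm, as the interface text tells. Scaled input: -1 to 1 covers 0.25 m each way for a shift and 120 degrees each way for a turn. Its arguments: {"type":"object","properties":{"moves":{"type":"string"},"newtons":{"type":"number"}},"required":["moves"]}

```bash
mkdir -p pics
cat > h.py <<'E'
import numpy as np, cv2
from rig import r, viewer, boxes_of, masks_of, landmark_of
def ray(cam,uv):
    m=viewer.camera_model(cam);d=np.array([(uv[0]-m['cx'])/m['fx'],(uv[1]-m['cy'])/m['fy'],1.])
    return np.array(m['xyz']),np.array(m['attitude'])@d
def atz(cam,uv,z):
    o,d=ray(cam,uv);return o+d*(z-o[2])/d[2]
def atd(cam,uv,dep):
    o,d=ray(cam,uv);return o+d*dep
E
python3 - <<'E'
from h import *
for c in ["scene","side"]:
    p,d=viewer.snapshot(c);cv2.imwrite(f"pics/{c}0.png",p);np.save(f"{c}0.npy",d)
    m=viewer.camera_model(c);print(c,np.round(m['xyz']),np.round(m['attitude'],2).tolist())
    for t in ["brass1","rough","tally","spout","tray_floor","bin"]:
        f=landmark_of(c,t)
        for q in f:
            print(t,np.round(q['p'],2),np.round(q['uv']),np.round(atz(c,q['uv'],{"brass1":90,"bin":0}.get(t,90))))
E
```

```text
scene [1064.  202.  498.] [[-0.36, 0.57, -0.74], [0.93, 0.22, -0.29], [-0.01, -0.79, -0.61]]
brass1 0.86 [380. 256.] [667. 135.  90.]
brass1 0.7 [343. 181.] [512.  28.  90.]
brass1 0.58 [330. 231.] [643.  52.  90.]
brass1 0.55 [306. 185.] [545. -28.  90.]
brass1 0.48 [346. 200.] [561.  50.  90.]
rough 0.57 [417. 198.] [517. 158.  90.]
tally 0.87 [400. 222.] [585. 146.  90.]
tally 0.49 [250. 174.] [ 550. -136.   90.]
spout 0.76 [252. 174.] [ 548. -132.   90.]
tray_floor 0.97 [328. 202.] [576.  24.  90.]
bin 0.81 [231. 201.] [ 535. -198.    0.]
bin 0.22 [303. 186.] [436. -83.  -0.]
side [365. 558. 466.] [[-0.92, -0.2, 0.34], [-0.39, 0.5, -0.77], [-0.01, -0.84, -0.54]]
brass1 0.92 [416. 328.] [398. 226.  90.]
brass1 0.83 [427. 305.] [393. 187.  90.]
brass1 0.78 [372. 213.] [512.  28.  90.]
brass1 0.6 [294. 206.] [635.  54.  90.]
brass1 0.59 [332. 214.] [569.  52.  90.]
brass1 0.59 [255. 229.] [661. 134.  90.]
brass1 0.49 [360. 193.] [548. -22.  90.]
rough 0.64 [345. 262.] [510. 153.  90.]
tally 0.84 [298. 242.] [588. 137.  90.]
tally 0.73 [359. 193.] [550. -22.  90.]
spout 0.92 [382. 163.] [ 543. -140.   90.]
spout 0.42 [343. 264.] [512. 156.  90.]
tray_floor 0.73 [342. 205.] [563.  24.  90.]
bin 0.17 [360. 193.] [ 592. -160.    0.]
```

View pics/scene0.png

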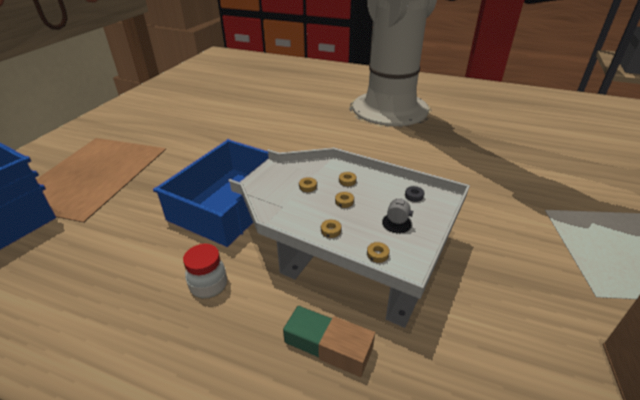

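View pics/side0.png

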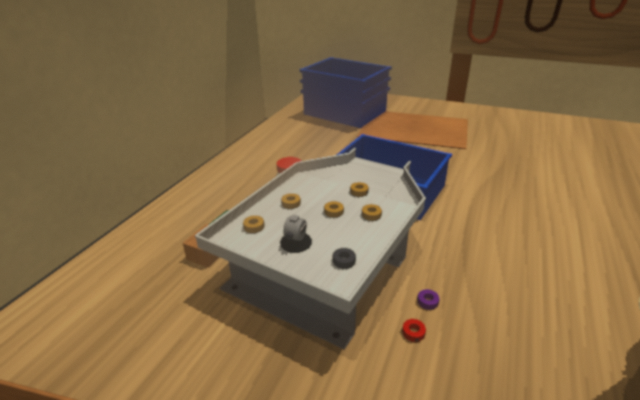

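The scene picture shows five brass rings at (380,252), (347,178), (331,228), (308,184) and (345,199). The dark collar is at (414,193) and the tally at (398,215). The red and purple rings in the side view, at (414,330) and (428,299), lie on the bench and are not meant. Next I'll fit the tray pose and the ring positions.

```bash
cat > fit.py <<'E'
from h import *
from scipy.optimize import least_squares
def cloud(c,d):
    m=viewer.camera_model(c);v,u=np.mgrid[:400,:640]
    P=np.stack([(u-m['cx'])/m['fx']*d,(v-m['cy'])/m['fy']*d,d],-1)
    return P@np.array(m['attitude']).T+np.array(m['xyz'])
poly=np.array([[-55,-165],[-55,-140],[-120,-60],[-120,190],[120,190],[120,-60],[55,-140],[55,-165]],float)
def dist(p):
    D=[]
    for a,b in zip(poly[:-1],poly[1:]):
        t=np.clip(((p-a)@(b-a))/((b-a)@(b-a)),0,1);D.append(np.linalg.norm(p-a-t[:,None]*(b-a),axis=1))
    return np.min(D,0)
def rot(a):return np.array([[np.cos(a),-np.sin(a)],[np.sin(a),np.cos(a)]])
if __name__=="__main__":
    W=[]
    for c in ["scene","side"]:
        d=np.load(f"{c}0.npy");P=cloud(c,d);ok=d>0
        f=ok&(abs(P[...,2]-90)<4)&(abs(P[...,0]-570)<80)&(abs(P[...,1]-20)<100);print(c,'floor z',np.median(P[f][:,2]))
        w=P[ok&(abs(P[...,2]-107)<5)][:,:2];w=w[(abs(w[:,0]-570)<200)&(abs(w[:,1]-30)<230)];W.append(w);print(len(w))
    W=np.vstack(W)
    res=least_squares(lambda s:dist((W-s[:2])@rot(s[2]))-1,[570,24,-.15],loss='soft_l1',f_scale=3)
    print(res.x,np.median(abs(res.fun)));s=res.x;np.save('tray.npy',s)
    R=rot(s[2])
    print('spout',s[:2]+R@[0,-165])
    for c in ["scene","side"]:
        p=cv2.imread(f"pics/{c}0.png");h=cv2.cvtColor(p,cv2.COLOR_BGR2HSV);P=cloud(c,np.load(f"{c}0.npy"))
        l=(P[...,:2].reshape(-1,2)-s[:2])@R;ins=(abs(l[:,0])<118)&(l[:,1]>-170)&(l[:,1]<188)&(P[...,2].ravel()>93)
        for n,mk in [("brass",(h[...,0]>10)&(h[...,0]<30)&(h[...,1]>90)),("dark",h[...,2]<85)]:
            k,lab,st,ce=cv2.connectedComponentsWithStats((mk&ins.reshape(400,640)).astype(np.uint8))
            for i in range(1,k):
                if st[i,4]<25: continue
                q=P[(lab==i)&(abs(P[...,2]-102)<3.5)]
                if len(q)<8: continue
                e=cv2.minEnclosingCircle(q[:,:2].astype(np.float32))
                print(c,n,np.round(ce[i]),st[i,4],'world',np.round(e[0]),'r',round(e[1]),'tray',np.round((np.array(e[0])-s[:2])@R))
    for c in ["scene","side"]:
        P=cloud(c,np.load(f"{c}0.npy"))
        q=P[(P[...,2]>116)&(P[...,2]<140)&(np.linalg.norm(P[...,:2]-[587,140],axis=-1)<40)];print('tally',np.round(q.mean(0)),np.round((q.mean(0)[:2]-s[:2])@R))
    o=r.observe();print(np.round(o['tool_rot'],3).tolist(),o['t'],o['width'])
E
python3 fit.py
```

```text
scene floor z 89.40453791641119
2354
side floor z 91.5416063426847
3588
[ 5.69175198e+02  2.75432491e+01 -1.40066579e-01] 0.7145840752531072
spout [ 546.13970604 -135.84085699]
scene brass [347. 178.] 184 world [511.  36.] r 15 tray [-59.   0.]
scene brass [307. 184.] 190 world [552. -22.] r 15 tray [-10. -51.]
scene brass [344. 199.] 213 world [569.  50.] r 16 tray [-4. 22.]
scene brass [331. 228.] 261 world [642.  53.] r 15 tray [69. 36.]
scene brass [378. 251.] 307 world [665. 131.] r 15 tray [ 81. 116.]
scene dark [414. 193.] 203 world [514. 153.] r 15 tray [-72. 116.]
scene dark [397. 219.] 480 world [596. 141.] r 13 tray [ 10. 116.]
side brass [359. 189.] 208 world [550. -21.] r 16 tray [-12. -50.]
side brass [291. 200.] 224 world [641.  54.] r 15 tray [67. 37.]
side brass [333. 208.] 255 world [568.  50.] r 16 tray [-4. 22.]
side brass [371. 212.] 264 world [511.  36.] r 16 tray [-59.   0.]
side brass [253. 224.] 290 world [664. 131.] r 16 tray [ 79. 116.]
side dark [412. 186.] 109 world [468. -59.] r 40 tray [ -88. -100.]
side dark [295. 241.] 513 world [590. 142.] r 15 tray [  4. 116.]
side dark [343. 258.] 346 world [512. 155.] r 15 tray [-75. 118.]
tally [594. 143. 126.] [  8. 118.]
tally [587. 149. 127.] [  1. 123.]
[[-0.946, 0.324, 0.0], [0.324, 0.946, 0.0], [0.0, 0.0, -1.0]] 0.7 0.9998988313776027
```

```bash
cat > plan.py <<'E'
from fit import *
s=np.load('tray.npy');R=rot(s[2])
def plan(n,p,end=(0,-195)):
    p=np.array(p,float);e=np.array(end,float);d=(e-p)/np.linalg.norm(e-p)
    w=lambda q:np.round(s[:2]+R@q,1)
    yaw=np.degrees(s[2]+np.arctan2(d[0],-d[1]))
    print(n,'start',w(p-38*d),'end',w(e-24*d),'toolY angle',round(yaw,1))
if __name__=="__main__":
    for n,p in dict(B=(-11,-51),A=(-59,0),C=(-4,22),D=(68,37),E=(80,116)).items(): plan(n,p)
E
python3 plan.py
```

```text
B start [553.6  16.5] end [ 543.5 -141.6] toolY angle -3.7
A start [504.9  73.3] end [ 538.3 -141.8] toolY angle 8.8
C start [572.9  87.6] end [ 544.9 -141.7] toolY angle -7.0
D start [657.3  89.3] end [ 551.9 -143.7] toolY angle -24.4
E start [679.1 166.4] end [ 551.1 -143.4] toolY angle -22.5
```

Call:
{"name": "carry_out", "arguments": {
  "moves": "0.114 -0.2 0 0 0 -0.052 255;0.114 -0.2 0 0 0 -0.052 255;0.114 -0.2 0 0 0 -0.052 255;0.114 -0.2 0 0 0 -0.052 255;0.114 -0.2 0 0 0 -0.052 255;0.114 -0.2 0 0 0 -0.052 255;0.114 -0.2 0 0 0 -0.052 255;0.114 -0.2 0 0 0 -0.052 255;0.114 -0.2 0 0 0 -0.052 255;0.114 -0.2 0 0 0 -0.052 255"
}}

```text
t: 1.95
eef_pos: [496.3, 113.5, 249.2]
tool_rot: [[-0.148, 0.989, 0.001], [0.989, 0.148, 0.001], [0.0, 0.001, -1.0]]
contact_force: [1.3, 0.9, -0.5]
width: 0.009
finger_force: 0.0
```

Call:
{"name": "carry_out", "arguments": {
  "moves": "0.077 -0.131 0 0 0 -0.034 255;0.077 -0.131 0 0 0 -0.034 255;0.077 -0.131 0 0 0 -0.034 255;0 0 -0.1 0 0 0 255;0 0 -0.1 0 0 0 255;0 0 -0.1 0 0 0 255;0 0 -0.1 0 0 0 255;0 0 -0.08 0 0 0 255;0 0 -0.02 0 0 0 255;0 0 0 0 0 0 255"
}}

```text
t: 3.2
eef_pos: [553.4, 16.8, 123.9]
tool_rot: [[0.062, 0.998, 0.0], [0.998, -0.062, 0.0], [0.0, 0.0, -1.0]]
contact_force: [0.3, 0.6, 0.1]
width: 0.004
finger_force: 0.0
```

Run:
```python
from h import *
p,d=viewer.snapshot("scene");cv2.imwrite("pics/s1.png",cv2.resize(p[120:300,200:500],None,fx=2.6,fy=2.6))
o=r.observe();print(o['eef_pos'],o['contact_force'],o['t'])
```

```text
[553.78178036  16.77670028 124.40498693] [-0.47335072 -0.24538502  0.28486996] 3.25
```

View pics/s1.png

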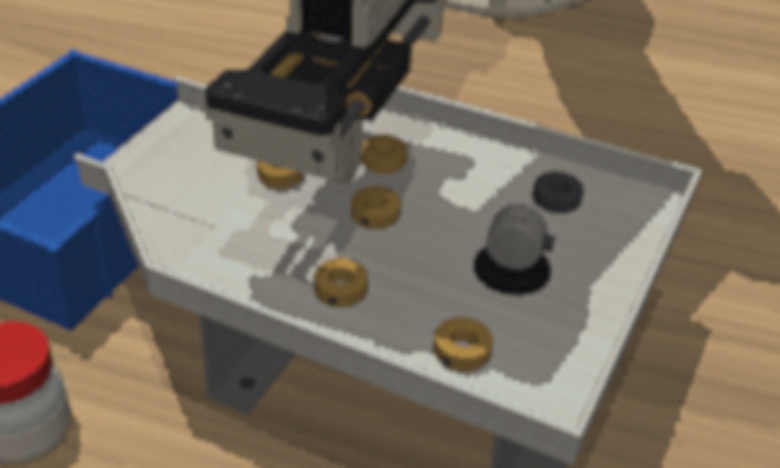

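Run:
```python
from h import *
m=viewer.camera_model("scene");A=np.array(m['attitude']);o=np.array(m['xyz'])
for P in [(553,17,102),(553,17,124),(553,17,168),(572,26,102),(572,7,102),(648,-20,168),(648,54,168)]:
    c=A.T@(np.array(P)-o);u=c[0]/c[2]*m['fx']+m['cx'];v=c[1]/c[2]*m['fy']+m['cy'];print(P,np.round([(u-200)*2.6,(v-120)*2.6]))
from fit import cloud
p,d=viewer.snapshot("side");P=cloud("side",d);cv2.imwrite("pics/sd1.png",cv2.resize(p[120:300,230:470],None,fx=3,fy=3))
p,d=viewer.snapshot("scene");Q=cloud("scene",d)
for X in (P,Q):
    X=X.reshape(-1,3);X=X[(np.abs(X[:,0]-553)<150)&(np.abs(X[:,1]-17)<80)]
    for z in range(104,180,8):
        k=X[abs(X[:,2]-z)<4]; k=k[k[:,2]>104]
        if len(k)>5: print(z,len(k),np.round(np.percentile(k[:,:2],[3,97],axis=0)).tolist())
```

```text
(553, 17, 102) [335. 174.]
(553, 17, 124) [335. 146.]
(553, 17, 168) [335.  86.]
(572, 26, 102) [338. 194.]
(572, 7, 102) [309. 187.]
(648, -20, 168) [212. 158.]
(648, 54, 168) [339. 187.]
104 282 [[445.0, -57.0], [700.0, 90.0]]
112 418 [[443.0, -58.0], [699.0, 92.0]]
120 108 [[538.0, 13.0], [572.0, 30.0]]
128 109 [[537.0, 12.0], [572.0, 30.0]]
136 114 [[537.0, 12.0], [572.0, 30.0]]
144 119 [[536.0, 10.0], [573.0, 29.0]]
152 125 [[536.0, 15.0], [573.0, 30.0]]
160 48 [[536.0, 25.0], [574.0, 29.0]]
168 54 [[467.0, -14.0], [641.0, 58.0]]
176 342 [[467.0, -7.0], [641.0, 59.0]]
104 222 [[447.0, -41.0], [701.0, 94.0]]
112 305 [[448.0, -57.0], [700.0, 93.0]]
120 32 [[541.0, 26.0], [571.0, 29.0]]
128 37 [[537.0, 27.0], [571.0, 29.0]]
136 35 [[537.0, 27.0], [570.0, 29.0]]
144 21 [[544.0, 27.0], [571.0, 29.0]]
168 131 [[474.0, -21.0], [642.0, 55.0]]
176 353 [[475.0, -20.0], [642.0, 56.0]]
```

View pics/sd1.png

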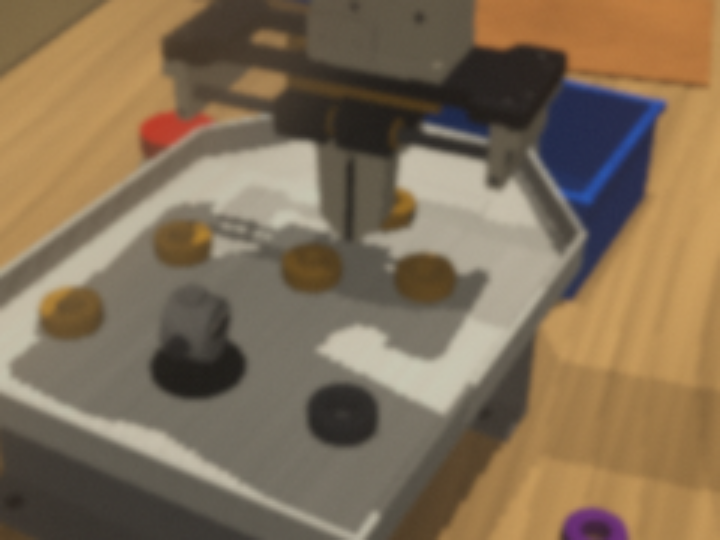

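The crop shows the closed fingers at (355,190), standing just behind brass ring B at (400,207), as planned. Now I'll lower and push.

Call:
{"name": "carry_out", "arguments": {
  "moves": "0 0 -0.028 0 0 0 255;-0.005 -0.06 0 0 0 0 255;-0.005 -0.08 0 0 0 0 255;-0.005 -0.08 0 0 0 0 255;-0.005 -0.08 0 0 0 0 255;-0.005 -0.08 0 0 0 0 255;-0.005 -0.08 0 0 0 0 255;-0.005 -0.08 0 0 0 0 255;-0.005 -0.08 0 0 0 0 255;0 -0.02 0 0 0 0 255"
}}

```text
t: 4.6
eef_pos: [542.5, -146.2, 116.8]
tool_rot: [[0.065, 0.998, -0.0], [0.998, -0.065, -0.001], [-0.001, -0.0, -1.0]]
contact_force: [0.7, 0.2, 0.5]
width: -0.001
finger_force: 0.0
```

```bash
cat > rings.py <<'E'
from fit import *
s=np.load('tray.npy');R=rot(s[2])
for c in ["scene","side"]:
    p,d=viewer.snapshot(c);h=cv2.cvtColor(p,cv2.COLOR_BGR2HSV);P=cloud(c,d)
    L=((P[...,:2].reshape(-1,2)-s[:2])@R).reshape(400,640,2)
    mk=(h[...,0]>8)&(h[...,0]<32)&(h[...,1]>80)&(abs(L[...,0])<118)&(L[...,1]>-320)&(L[...,1]<188)&(P[...,2]>2)&(P[...,2]<108)
    k,lab,st,ce=cv2.connectedComponentsWithStats(mk.astype(np.uint8))
    for i in range(1,k):
        if st[i,4]<40: continue
        q=P[lab==i];z=np.percentile(q[:,2],90);q=q[q[:,2]>z-4]
        e=cv2.minEnclosingCircle(q[:,:2].astype(np.float32))
        print(c,np.round(ce[i]),st[i,4],'z',round(z),'r',round(e[1]),'tray',np.round((np.array(e[0])-s[:2])@R))
o=r.observe();print(np.round(o['eef_pos'],1),round(o['t'],2))
E
python3 rings.py
```

```text
scene [347. 179.] 208 z 102 r 16 tray [-59.   1.]
scene [344. 199.] 244 z 102 r 15 tray [-4. 22.]
scene [230. 199.] 77 z 16 r 14 tray [   8. -216.]
scene [331. 228.] 295 z 102 r 15 tray [69. 35.]
scene [378. 252.] 351 z 102 r 15 tray [ 81. 116.]
side [445. 193.] 75 z 3 r 40 tray [ -98. -272.]
side [291. 200.] 251 z 104 r 16 tray [68. 36.]
side [333. 209.] 281 z 104 r 17 tray [-3. 23.]
side [371. 212.] 289 z 104 r 16 tray [-59.   1.]
side [253. 224.] 310 z 104 r 16 tray [ 80. 116.]
side [412. 241.] 112 z 25 r 2 tray [-109.  -35.]
[ 542.9 -144.4  116.7] 4.7
```

B is in the bin. A is next.

Call:
{"name": "carry_out", "arguments": {
  "moves": "0 0 0.12 0 0 0 255;-0.031 0.174 0 0 0 0.021 255;-0.031 0.174 0 0 0 0.021 255;-0.031 0.174 0 0 0 0.021 255;-0.031 0.174 0 0 0 0.021 255;-0.031 0.174 0 0 0 0.021 255;0 0 0 0 0 0 255;0 0 -0.06 0 0 0 255;0 0 -0.06 0 0 0 255;0 0 0 0 0 0 255"
}}

```text
t: 5.95
eef_pos: [503.0, 72.8, 114.6]
tool_rot: [[-0.156, 0.988, -0.004], [0.988, 0.156, -0.001], [-0.0, -0.004, -1.0]]
contact_force: [-0.1, 0.0, -0.3]
width: 0.005
finger_force: 0.0
```

Call:
{"name": "carry_out", "arguments": {
  "moves": "0.009 -0.06 0 0 0 0 255;0.0135 -0.086 0 0 0 0 255;0.0135 -0.086 0 0 0 0 255;0.0135 -0.086 0 0 0 0 255;0.0135 -0.086 0 0 0 0 255;0.0135 -0.086 0 0 0 0 255;0.0135 -0.086 0 0 0 0 255;0.0135 -0.086 0 0 0 0 255;0.0135 -0.09 0 0 0 0 255;0.0135 -0.09 0 0 0 0 255"
}}

```text
t: 7.2
eef_pos: [537.2, -138.8, 117.3]
tool_rot: [[-0.156, 0.988, 0.001], [0.988, 0.156, -0.001], [-0.001, 0.001, -1.0]]
contact_force: [-0.7, 1.1, -0.1]
width: 0.006
finger_force: 0.0
```

```bash
python3 rings.py
```

```text
scene [231. 198.] 83 z 41 r 5 tray [  15. -193.]
scene [344. 199.] 243 z 102 r 15 tray [-3. 22.]
scene [331. 228.] 298 z 102 r 16 tray [69. 36.]
scene [378. 252.] 348 z 102 r 15 tray [ 81. 115.]
side [445. 195.] 104 z 3 r 52 tray [-115. -267.]
side [290. 200.] 254 z 104 r 16 tray [68. 36.]
side [333. 208.] 280 z 104 r 16 tray [-4. 23.]
side [433. 210.] 43 z 3 r 25 tray [-105. -190.]
side [253. 224.] 309 z 104 r 16 tray [ 80. 116.]
side [420. 233.] 48 z 3 r 16 tray [-105. -113.]
side [226. 277.] 51 z 33 r 3 tray [109. 150.]
[ 537.1 -141.3  117.3] 7.3
```

Call:
{"name": "carry_out", "arguments": {
  "moves": "0 0 0.12 0 0 0 255;0.0285 0.184 0 0 0 -0.0265 255;0.0285 0.184 0 0 0 -0.0265 255;0.0285 0.184 0 0 0 -0.0265 255;0.0285 0.184 0 0 0 -0.0265 255;0.0285 0.184 0 0 0 -0.0265 255;0 0 0 0 0 0 255;0 0 -0.06 0 0 0 255;0 0 -0.06 0 0 0 255;0 0 0 0 0 0 255"
}}

```text
t: 8.55
eef_pos: [571.0, 91.9, 114.5]
tool_rot: [[0.121, 0.993, -0.004], [0.993, -0.121, -0.001], [-0.002, -0.004, -1.0]]
contact_force: [-0.2, -0.4, 0.5]
width: 0.001
finger_force: 0.0
```

Call:
{"name": "carry_out", "arguments": {
  "moves": "-0.009 -0.07 0.002 0 0 0 255;-0.0114 -0.094 0 0 0 0 255;-0.0114 -0.094 0 0 0 0 255;-0.0114 -0.094 0 0 0 0 255;-0.0114 -0.094 0 0 0 0 255;-0.0114 -0.094 0 0 0 0 255;-0.0114 -0.094 0 0 0 0 255;-0.0114 -0.094 0 0 0 0 255;-0.0114 -0.094 0 0 0 0 255;-0.0114 -0.094 0 0 0 0 255"
}}

```text
t: 9.8
eef_pos: [544.4, -137.9, 117.9]
tool_rot: [[0.121, 0.993, 0.001], [0.993, -0.121, -0.001], [-0.001, 0.001, -1.0]]
contact_force: [0.7, 0.4, 0.3]
width: 0.008
finger_force: 0.0
```

```bash
python3 rings.py
```

```text
scene [231. 199.] 84 z 32 r 12 tray [  12. -198.]
scene [331. 228.] 302 z 102 r 16 tray [68. 35.]
scene [378. 252.] 349 z 102 r 16 tray [ 81. 115.]
side [444. 197.] 63 z 3 r 41 tray [-110. -255.]
side [291. 200.] 256 z 104 r 17 tray [68. 36.]
side [253. 224.] 310 z 104 r 16 tray [ 81. 116.]
side [223. 282.] 81 z 25 r 2 tray [109. 150.]
side [380. 283.] 64 z 3 r 17 tray [-99.  46.]
[ 543.8 -140.6  117.9] 9.9
```

Call:
{"name": "carry_out", "arguments": {
  "moves": "0 0 0.12 0 0 0 255;0.0752 0.1535 0 0 0 -0.0242 255;0.0752 0.1535 0 0 0 -0.0242 255;0.0752 0.1535 0 0 0 -0.0242 255;0.0752 0.1535 0 0 0 -0.0242 255;0.0752 0.1535 0 0 0 -0.0242 255;0.0752 0.1535 0 0 0 -0.0242 255;0 0 0 0 0 0 255;0 0 -0.06 0 0 0 255;0 0 -0.06 0 0 0 255"
}}

```text
t: 11.15
eef_pos: [656.9, 93.0, 116.1]
tool_rot: [[0.413, 0.911, -0.001], [0.911, -0.413, -0.001], [-0.001, -0.0, -1.0]]
contact_force: [0.2, 0.1, 0.3]
width: 0.003
finger_force: 0.0
```

Call:
{"name": "carry_out", "arguments": {
  "moves": "-0.03 -0.068 0 0 0 0 255;-0.0436 -0.096 0 0 0 0 255;-0.0436 -0.096 0 0 0 0 255;-0.0436 -0.096 0 0 0 0 255;-0.0436 -0.096 0 0 0 0 255;-0.0436 -0.096 0 0 0 0 255;-0.0436 -0.096 0 0 0 0 255;-0.0436 -0.096 0 0 0 0 255;-0.0436 -0.096 0 0 0 0 255;-0.0436 -0.096 0 0 0 0 255"
}}

```text
t: 12.4
eef_pos: [550.9, -140.8, 118.2]
tool_rot: [[0.413, 0.911, 0.001], [0.911, -0.413, -0.001], [0.0, 0.002, -1.0]]
contact_force: [0.0, 0.1, 0.2]
width: 0.003
finger_force: 0.0
```

```bash
python3 rings.py
```

```text
scene [231. 197.] 107 z 66 r 7 tray [  39. -179.]
scene [378. 252.] 351 z 102 r 16 tray [ 81. 116.]
side [447. 189.] 96 z 3 r 39 tray [-107. -280.]
side [253. 223.] 307 z 104 r 16 tray [ 80. 116.]
side [225. 278.] 52 z 29 r 2 tray [109. 151.]
side [378. 290.] 44 z 3 r 20 tray [-105.   58.]
[ 549.5 -143.9  118. ] 12.5
```

Call:
{"name": "carry_out", "arguments": {
  "moves": "0 0 0.12 0 0 0 255;0.0729 0.1771 0 0 0 0 255;0.0729 0.1771 0 0 0 0 255;0.0729 0.1771 0 0 0 0.016 255;0.0729 0.1771 0 0 0 0 255;0.0729 0.1771 0 0 0 0 255;0.0729 0.1771 0 0 0 0 255;0.0729 0.1771 0 0 0 0 255;0 0 0 0 0 0 255;0 0 -0.06 0 0 0 255"
}}

```text
t: 13.75
eef_pos: [680.4, 171.3, 133.1]
tool_rot: [[0.38, 0.925, 0.003], [0.925, -0.38, 0.0], [0.001, 0.003, -1.0]]
contact_force: [-0.1, -0.6, -0.5]
width: 0.002
finger_force: 0.0
```

```bash
python3 rings.py | head -4
```

```text
scene [231. 198.] 94 z 31 r 6 tray [   8. -203.]
side [448. 187.] 47 z 4 r 23 tray [-106. -296.]
side [439. 200.] 61 z 3 r 35 tray [-101. -233.]
side [427. 220.] 43 z 3 r 36 tray [-108. -156.]
```

Call:
{"name": "carry_out", "arguments": {
  "moves": "0 0 -0.06 0 0 0 255;0 0 0 0 0 0 255;-0.0366 -0.0886 0 0 0 0 255;-0.0366 -0.0886 0 0 0 0 255;-0.0366 -0.0886 0 0 0 0 255;-0.0366 -0.0886 0 0 0 0 255;-0.0366 -0.0886 0 0 0 0 255;-0.0366 -0.0886 0 0 0 0 255;-0.0366 -0.0886 0 0 0 0 255;-0.0366 -0.0886 0 0 0 0 255"
}}

```text
t: 15.1
eef_pos: [605.8, -6.7, 117.3]
tool_rot: [[0.38, 0.925, 0.0], [0.925, -0.38, 0.0], [0.0, 0.0, -1.0]]
contact_force: [0.2, -0.5, -0.1]
width: 0.006
finger_force: 0.2
```

```bash
python3 rings.py
```

```text
scene [231. 198.] 93 z 31 r 7 tray [   8. -203.]
scene [288. 200.] 131 z 102 r 15 tray [ 40. -56.]
side [340. 181.] 119 z 104 r 17 tray [ 33. -56.]
side [445. 188.] 40 z 3 r 31 tray [ -99. -288.]
side [433. 212.] 111 z 3 r 44 tray [-110. -187.]
side [421. 227.] 61 z 3 r 29 tray [-105. -126.]
side [412. 246.] 41 z 3 r 17 tray [-111.  -67.]
side [224. 279.] 67 z 25 r 2 tray [109. 150.]
side [394. 268.] 62 z 3 r 26 tray [-104.   -0.]
[605.1  -9.9 117.2] 15.2
```

Remaining dx is about -54 and dy about -133, then the arm retreats upward.

Call:
{"name": "carry_out", "arguments": {
  "moves": "-0.0366 -0.0886 0 0 0 0 255;-0.0366 -0.0886 0 0 0 0 255;-0.0366 -0.0886 0 0 0 0 255;-0.0366 -0.0886 0 0 0 0 255;-0.0366 -0.0886 0 0 0 0 255;-0.0366 -0.0886 0 0 0 0 255;0 0 0 0 0 0 255;0 0 0.16 0 0 0 255;0 0 0.24 0 0 0 255;0 0 0.24 0 0 0 255"
}}

```text
t: 16.45
eef_pos: [552.1, -135.9, 278.8]
tool_rot: [[0.378, 0.926, -0.0], [0.926, -0.378, 0.001], [0.001, -0.0, -1.0]]
contact_force: [0.7, -0.6, 0.7]
width: 0.006
finger_force: 0.0
```

Call:
{"name": "carry_out", "arguments": {
  "moves": "0 0.2 0.1 0 0 0 255;0 0.2 0 0 0 0 255;0 0.2 0 0 0 0 255;-0.05 0.2 0 0 0 0 255;-0.05 0.2 0 0 0 0 255;-0.05 0.2 0 0 0 0 255;-0.05 0.2 0 0 0 0 255;0 0.2 0 0 0 0 255;0 0 0 0 0 0 255;0 0 0 0 0 0 255"
}}

```text
t: 17.7
eef_pos: [501.0, 262.6, 302.0]
tool_rot: [[0.378, 0.926, -0.0], [0.926, -0.378, -0.0], [-0.0, -0.0, -1.0]]
contact_force: [-0.5, 0.2, -0.9]
width: 0.004
finger_force: 0.0
```

```bash
python3 rings.py|grep -v 'z 3 '
python3 - <<'E'
from h import *
a,_=viewer.snapshot("scene");b,_=viewer.snapshot("side")
cv2.imwrite("pics/end.png",np.vstack([cv2.resize(x,None,fx=2,fy=2) for x in (a[130:270,140:480],b[130:280,210:550])]))
for c in ("scene","side"):
    for t in ("rough","tally"):
        for q in landmark_of(c,t)[:1]: print(c,t,q['p'],np.round(q['uv']))
E
```

```text
scene [231. 198.] 97 z 31 r 7 tray [   8. -203.]
side [223. 284.] 58 z 9 r 13 tray [110. 162.]
[501.7 260.8 302.2] 17.8
scene tally 0.91 [398. 221.]
side rough 0.74 [342. 264.]
side tally 0.69 [296. 245.]
```

View pics/end.png

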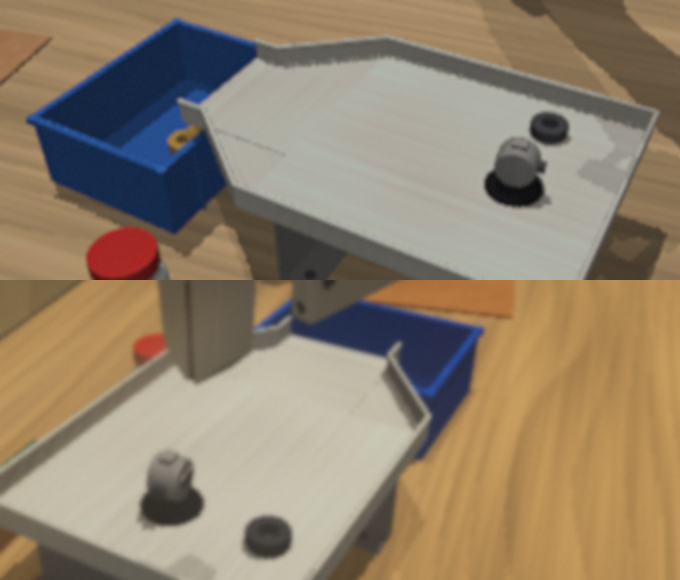

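The tray holds only the dark collar at (549,127) and the tally at (515,165), both where they were. Most of the bin floor is hidden, so I'll look into it with the wrist camera.

Call:
{"name": "carry_out", "arguments": {
  "moves": "0 -0.19 0.04 0 0 0 255;0 -0.19 0.04 0 0 0 255;0 -0.19 0.04 0 0 0 255;0 -0.19 0.04 0 0 0 255;0 -0.19 0.04 0 0 0 255;0 -0.19 0.04 0 0 0 255;0 -0.19 0.04 0 0 0 255;0 -0.19 0 0 0 0 255;0 -0.19 0 0 0 0 255;0 0 0 0 0 0 255"
}}

```text
t: 19.35
eef_pos: [500.4, -170.8, 372.4]
tool_rot: [[0.388, 0.922, 0.0], [0.922, -0.388, -0.002], [-0.002, 0.001, -1.0]]
contact_force: [0.1, -0.1, 0.3]
width: 0.006
finger_force: 0.0
```

Run:
```python
from h import *
a,_=viewer.snapshot("wrist");cv2.imwrite("pics/w.png",a)
print([(round(q['p'],2),np.round(q['uv']).tolist()) for q in boxes_of("wrist","brass1")],r.observe()['eef_pos'])
```

```text
[(0.62, [350.0, 168.0]), (0.62, [193.0, 38.0]), (0.61, [318.0, 151.0]), (0.54, [341.0, 157.0]), (0.54, [340.0, 147.0]), (0.47, [354.0, 144.0]), (0.44, [315.0, 60.0])] [ 501.29762392 -165.9187845   372.15579988]
```

View pics/w.png

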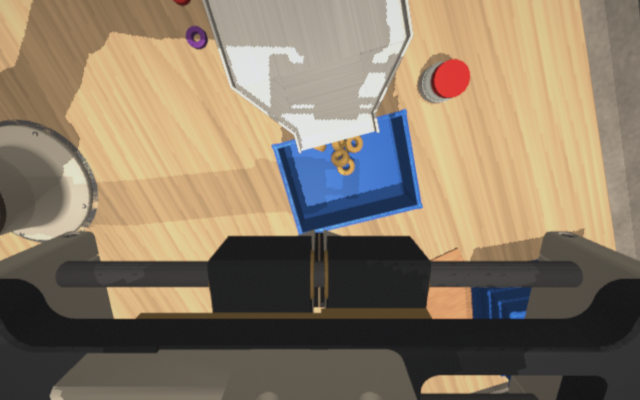

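The wrist picture shows five brass rings in the bin, at (346,168), (340,157), (338,147), (354,144) and (319,148). The bin is still under the spout, so I'm handing in.

```bash
python3 -c "
from rig import r
print(r.sign_off())"
```

```text
the job is handed in; nothing more can be done
None
```

All five brass collars were pushed over the spout into the blue bin, the dark collar and tally counter stayed in place on the tray, and the job is handed in at about 19.5 s of the 70 s allowed.

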